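Uncouple the test gauge from the bench air manifold

ROBOT

A 6-joint arm with a two-finger parallel gripper is mounted at the origin on the work surface. World frame = base frame: x ahead of the robot, y to its left, z up, the work surface at z = 0. Lengths are in m, angles in rad, forces in N, time in s.
With the tool pointing down it reaches from about 0.275 to 1 m from the base axis. Payload 8.4 kg.
Tool frame: the origin (TCP) lies at the very end of the fingers, on their centre line; the grasp point (between the pads) lies 19 mm behind it; z points along the fingers, y is the line along which they close (so a half turn about z gives the same grasp; the last joint's range is limited). The gripper opens to 85 mm and grips with 20 to 120 N. Pads are 22 mm wide; open, the fingers measure 114 mm over their backs; the gripper's body (76 mm by 85 mm) begins 54 mm behind the grasp point. The pads swing forward as they close: fully open they stand 13 mm farther back than shut.
Start: joints at [-0.002, 0.353, 1.633, -0, 1.155, -0.002], TCP at [0.625, -0, 0.231] pointing down, gripper open.
Joint ranges: [-2.63, 2.63], [-0.92, 2.1], [0.06, 2.66], [-1.3, 4.44], [0, 2.69], [-3.02, 3.02]. Speed limits (rad/s): [2.22, 2.22, 2.79, 3.14, 3.14, 3.14].

INTERFACE

Orientations are given as a rotation vector (axis times angle).
In Python, from rig import env gives the robot as it stands.
- The arm moves only by the tool drive_tool, never from a script. Its argument "series" is a list of rows, each a list of 3 entries, a list of its own where there are three numbers: the opening in per cent of the stroke, from 0 (shut) to 100 (fully open), then the shift along the world's x, y, z in mm, then the turn, a rotation vector about the world's x, y, z in degrees. A call has 1 to 20 rows; each row shifts and turns the commanded pose from where the row before left it; what a row does not reach is not made up. A row lasts 1/8 s, in which the tool goes at most 62.5 mm and 10.7 degrees, less where a joint would pass 70% of its speed; a pose out of reach is approached as far as the arm can. A call with a gripper value outside its range is refused whole. The fingers move at their own pace and stop on an object; "force" is the grip in N (left out, the last holds). Time passes only in rows, so rows that do not move let the fingers close. It gives the time, the measured TCP pose, the force, the opening and the grip force at its end, in the units of the state.
- env.sense(): the state, without advancing time (a new reading comes with each control period).
- env.read_camera(name): name is "scene" or "side" or "wrist"; returns the picture (384x512x3 uint8, red, green, blue); there is no depth.
- env.camera_model(name): a dict with "K" (3x3 intrinsics, pixels), "R" (3x3) and "t" (3): a world point X has camera coordinates R X + t. Camera axes: x right, y down, z forward; pixel columns grow to the right and rows downward; lengths in m; the calibration is good to about 2 mm. A picture is of the moment at which its call begins: read the wrist's pose just before it. camera_model takes no time and is no camera call; for the wrist camera it gives the pose at the moment of the call.
- env.close_job(): hands the job in; it is judged then, once.
The state is a dict: "time": time; "joints": joint angles; "qd": joint speeds; "tau": joint torques, N m; "ee_pos": TCP position; "tcp_rot": TCP orientation; "ft_force": force on the tool from outside, world axes, zero at the start; "ft_torque": the same for the moment, N m; "opening": opening from 0.0 (shut) to 1.0 (fully open); "grasp_force": force on a finger pad.
Only numpy, scipy, OpenCV 4.12 (cv2) and the standard library are available. Lean on these libraries where they do the work, as an engineer would, in place of code of your own. Each camera call takes 0.05 s, during which the arm holds its last target. There are 200 camera calls.

TASK

The pressure check is finished and the line is vented: take the round test gauge off the bench air manifold. Draw the sprung sleeve of its coupling fully back towards the manifold so that the plug springs loose, pull the gauge straight out and let the sleeve snap forward again, then lay the gauge face up in the grey tray, all of it inside, without dropping it. Leave the small blanking plug and its coupling alone, and do not knock the other things about.

Things in the scene. Friction and masses are not known exactly. Their poses are not given: they have to be found in the camera images.
- manifold: bench air manifold, fixed: aluminium bar 240 x 40 x 40 mm on two feet; valve, filter-regulator (165 mm high) and pipe at its far end, to x = 264 mm. Origin on the table under the bar's centre, x along the bar, z up. Two quick couplings stand out level from its -y face at x = -55 (near) and +55 mm (far), axes 100 mm up, mouths at y = -90 mm; each holds one brass plug
- sleeve_near (a joint): retraction (m) of the near coupling's sleeve: 0 sprung forward, locked; 0.009 fully back, towards the bar (manifold +y). Spring 4 N at rest, 8.5 N fully back. From about 0.007 the lock lets go and a valve spring pushes the plug 9 mm out; it stays loosely in the bore until drawn out (50 mm more clears it). A locked plug cannot be pulled out. Let go, the sleeve springs forward
- sleeve_far (a joint): the same for the far coupling
- sleeve_near_mid (a point): centre of the near sleeve, on the coupling's axis; moves with the sleeve. Sleeve: knurled steel ring 32 mm in diameter, 32.5 mm long along the manifold's y; it can be pinched from above across the manifold's x
- sleeve_far_mid (a point): the same for the far sleeve
- gauge: loose pressure gauge on a brass plug, 0.18-0.28 kg, in either coupling. Origin on the plug's axis at the hex's coupling-side end; +y to the plug's tip (into the coupling), z up, out of the dial; axes as the manifold's at the start. Plug y 0 to 48 mm, at most 15 mm thick; hex y 0 to -28, 22 mm across upright flats; case 50 mm in diameter about y = -58, z -20 (flat back) to +12 (white dial)
- gauge_hex (a point): centre of the gauge's hex, the place to grip it, across x of the gauge
- gauge_tip (a point): tip of the gauge's plug
- gauge_dial (a point): centre of the gauge's dial, on top of the case
- blank: blanking plug in the other coupling, to be left alone: the same brass plug with a hex 22 mm wide and a short cap, sticking 24 mm out of the coupling. Origin and axes as the gauge's
- tray: grey open tray, fixed, 190 (x) x 240 (y) x 34 mm high, walls and floor 4 mm thick. Origin under its centre, z up
- spanner: open-ended spanner 190 mm long, lying on the table before the couplings, bystander
- cutters: flush cutters lying beyond the tray, bystander
- calipers: calipers lying on the robot's side of the tray, bystander
- glue: glue stick standing upright, 98 mm high, bystander
- gear: small printed gear on the table, bystander
- ipa: cleaner bottle, 190 mm high, bystander
- spool: cardboard filament spool lying flat, 200 mm in diameter, 62 mm high, bystander
Mind the look-alikes: they are no part of the job. Of the things that look like the gauge, the smaller one is meant.

How it is judged:
On the way, in this order (a step that is already met when the one before it is completed fails the run):
1. the sleeve of the gauge's coupling is drawn back by more than 5 mm with the plug still in the coupling (((value of joint sleeve_near above 0.005 m and horizontal distance between gauge_tip and sleeve_near_mid below 0.045 m) or (value of joint sleeve_far above 0.005 m and horizontal distance between gauge_tip and sleeve_far_mid below 0.045 m))), for 0.05 s.
2. the gauge's plug is drawn out of the coupling and both sleeves are forward (y of gauge_tip in the frame of manifold below -0.095 m and value of joint each of sleeve_near, sleeve_far below 0.0015 m), for 0.1 s.
At the end, for the whole second after the job is handed in: the gauge lies still on the floor of the tray, wholly inside its walls, dial up (within 0.15 rad of level); both sleeves are forward (within 1.5 mm); the blanking plug is still home in its coupling (x of gauge_tip in the frame of tray between -0.092 and 0.092 m and y of gauge_tip in the frame of tray between -0.117 and 0.117 m and x of gauge_dial in the frame of tray between -0.072 and 0.072 m and y of gauge_dial in the frame of tray between -0.097 and 0.097 m and height (world z) of gauge_dial below 0.042 m and angle between gauge's own z axis and vertical below 0.15 rad and linear speed of gauge below 0.02 m/s and value of joint each of sleeve_near, sleeve_far below 0.0015 m and distance of blank from where it was at the start of the episode below 0.006 m); the robot touches nothing.
It fails at once if the gauge is dropped or flung (faster than 0.7 m/s and not held) (linear speed of gauge above 0.7 m/s and contact force between the fingers and gauge below 0.1 N).
It fails at once if the blanking plug is disturbed (moved by more than 6 mm) (distance of blank from where it was at the start of the episode above 0.006 m).
It fails at once if the sleeve of the blanking plug's coupling is drawn back by more than 4 mm ((value of joint sleeve_near above 0.004 m and horizontal distance between blank and sleeve_near_mid below 0.045 m) or (value of joint sleeve_far above 0.004 m and horizontal distance between blank and sleeve_far_mid below 0.045 m)).
It fails at once if a bystander is moved by more than 30 mm (distance of any of spanner, cutters, calipers, glue, gear, ipa, spool from where it was at the start of the episode above 0.03 m).
It also fails if it takes over 48 s, if anything falls off the work surface, if the arm or the gripper's body presses on something with over 40 N, if the wrist force passes 120 N, or if a joint passes its speed limit or range.

## Working session

There is one attempt and no reset: what is moved stays moved. The work goes in short steps, Python scripts to look and compute and a tool call to move; the robot and the scene stay as the last step left them, time stands still between calls to the robot, and variables do not carry over. Pictures are saved under pics/ and viewed, at most 14 in all, crops included, and the job is handed in when it is done.

Besides the shell and the picture viewer there is one more tool, called as name(argument=value, ...) on one line, values as JSON. drive_tool: Moves the arm, as the interface text tells. Its arguments: {"type":"object","properties":{"series":{"type":"array","items":{"type":"array"}},"force":{"type":"number"}},"required":["series"]}

```bash
mkdir -p pics; cat > h.py <<'E'
from rig import env
import numpy as np, cv2
def snap(n,f):
    im=env.read_camera(n); cv2.imwrite('pics/'+f+'.png',im[:,:,::-1]); return im
def ray(n,u,v,m=None):
    m=m or env.camera_model(n); K,R,t=map(np.array,(m['K'],m['R'],m['t']))
    d=R.T@np.linalg.solve(K,[u,v,1]); return -R.T@t,d
def onz(n,u,v,z):
    c,d=ray(n,u,v); return c+d*(z-c[2])/d[2]
def proj(n,X):
    m=env.camera_model(n); p=np.array(m['K'])@(np.array(m['R'])@X+np.array(m['t'])); return p[:2]/p[2]
def two(a,ua,b,ub):
    c1,d1=ray(a,*ua);c2,d2=ray(b,*ub)
    s=np.linalg.lstsq(np.c_[d1,-d2],c2-c1,rcond=None)[0]
    p,q=c1+s[0]*d1,c2+s[1]*d2; return (p+q)/2,np.linalg.norm(p-q)
E
python3 - <<'E'
from h import *
a=snap('scene','a');b=snap('side','b')
np.save('a.npy',a);np.save('b.npy',b)
for n in('scene','side'):
    m=env.camera_model(n);print(n,np.round(-np.array(m['R']).T@m['t'],3),m['K'][0][0])
cv2.imwrite('pics/ab.png',np.hstack([cv2.resize(a,(400,300)),cv2.resize(b,(400,300))])[:,:,::-1])
E
```

```text
scene [ 1.307 -0.386  0.617] 365.0544328451294
side [0.53  0.57  0.835] 393.26367092855577
```

View pics/a.png

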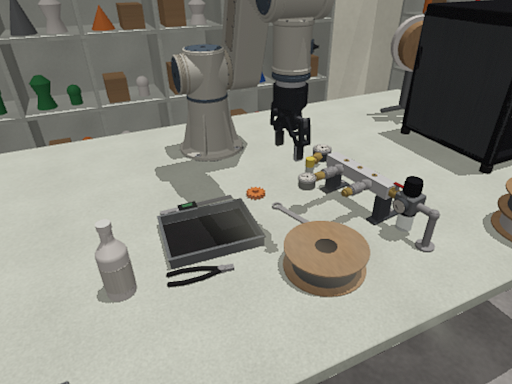

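View pics/b.png

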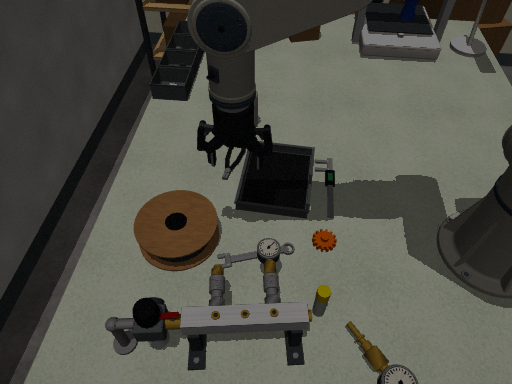

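The side view shows three candidates:
- The gauge in the coupling nearer the robot has its dial at side (268,249), scene (307,180).
- A larger look-alike lies loose on the table at side (398,378), scene (322,151).
- The blanking plug is in the far coupling at side (217,270).

I choose the small one at (268,249). I'll check it in a crop.

```bash
python3 - <<'E'
from h import *
b=np.load('b.npy')
c=b[230:370,170:340]; cv2.imwrite('pics/c.png',cv2.resize(c,None,fx=4.5,fy=4.2857,interpolation=cv2.INTER_CUBIC)[:,:,::-1])
E
```

```text
(no output)
```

View pics/c.png

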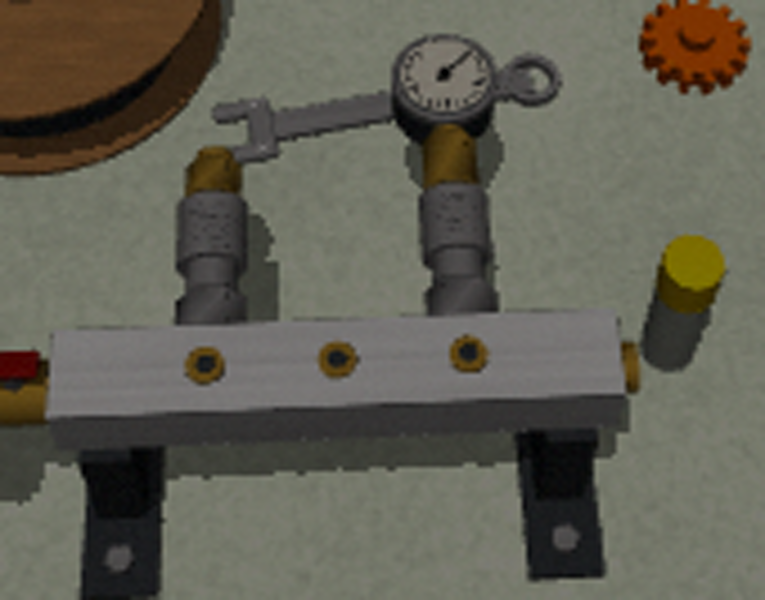

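The crop confirms it: a white-dialled gauge sits on the right-hand (robot-side) coupling, dial at crop (443,73), sleeve from (455,187) to (455,250). The blank, with no dial, is at crop (213,170). Next I'll measure.

```bash
python3 - <<'E'
from h import *
s=lambda x,y,z:onz('side',170+x/4.5,230+y/4.2857,z)
P=[s(50,332,.12),s(617,313,.12),s(628,393,.12),s(48,418,.12)]
print(np.round(P,4)); C=np.mean(P,0)
for q in((205,364),(337,359),(468,353)):print('screw',np.round(s(*q,.121),4))
print('dial',np.round(s(443,73,.112),4))
print('sleeve front/back top',np.round(s(456,187,.116),4),np.round(s(454,250,.116),4),'far',np.round(s(212,196,.116),4))
print('hexfront', np.round(s(452,130,.111),4))
for q in((249,143),(315,149),(309,217),(236,207)):print('tray side',np.round(onz('side',*q,.034),4))
for q in((158,232),(243,199),(263,238),(167,262)):print('tray scene',np.round(onz('scene',*q,.034),4))
a=np.load('a.npy');cv2.imwrite('pics/d.png',np.hstack([cv2.resize(a[185:275,145:275],(480,332)),cv2.resize(np.load('b.npy')[130:230,225:325],(320,332))])[:,:,::-1])
print(env.sense()['tcp_rot'])
E
```

```text
[[0.6972 0.2661 0.12  ]
 [0.4585 0.235  0.12  ]
 [0.4536 0.2715 0.12  ]
 [0.6897 0.3042 0.12  ]]
screw [0.6297 0.275  0.121 ]
screw [0.5752 0.2677 0.121 ]
screw [0.5208 0.2599 0.121 ]
dial [0.542  0.1111 0.112 ]
sleeve front/back top [0.5314 0.1764 0.116 ] [0.5301 0.2089 0.116 ] far [0.6405 0.1914 0.116 ]
hexfront [0.5355 0.1427 0.111 ]
tray side [ 0.6279 -0.2959  0.034 ]
tray side [ 0.4312 -0.2901  0.034 ]
tray side [ 0.4473 -0.0373  0.034 ]
tray side [ 0.6357 -0.0512  0.034 ]
tray scene [ 0.5137 -0.3122  0.034 ]
tray scene [ 0.4634 -0.0533  0.034 ]
tray scene [ 0.6531 -0.078   0.034 ]
tray scene [ 0.6364 -0.3168  0.034 ]
[-2.22074069e+00 -2.22091461e+00  1.38588029e-03]
```

View pics/d.png

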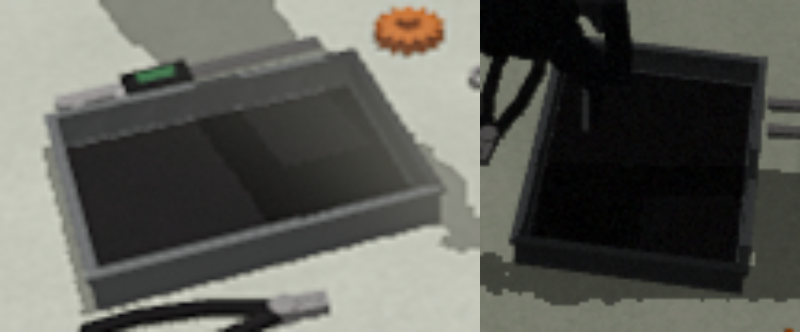

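The bar's yaw is about +7.8° and the manifold centre is near (0.575, 0.268). That puts the near sleeve's middle near (0.530, 0.193, 0.100). The tray's corners average near (0.54, -0.17). I'll move above the sleeve and look from close by.

drive_tool(series=[[70, [-24, 48, 0], [0, 0, 7.8]], [70, [-24, 48, 0], [0, 0, 0]], [70, [-24, 48, 0], [0, 0, 0]], [70, [-23, 49, 0], [0, 0, 0]], [70, [0, 0, 0], [0, 0, 0]], [70, [0, 0, 0], [0, 0, 0]]], force=60)

```text
time: 0.85
ee_pos: [0.53, 0.1929, 0.2311]
tcp_rot: [2.064, 2.368, -0.001]
ft_force: [0.4, -0.0, 0.4]
opening: 0.699
grasp_force: 0.0
```

```bash
python3 - <<'E'
from h import *
s=env.sense();print(s['ee_pos'],s['tcp_rot'],s['opening'],s['time'])
w=snap('wrist','w');np.save('w.npy',w)
m=env.camera_model('wrist');print(-np.array(m['R']).T@m['t'])
e=np.array([.991,.1357,0]);f=np.array([-.1357,.991,0]);C=np.array([.575,.268,.1])
for y in(-.052,-.0685,-.0847,-.148):print(y,proj('wrist',C-.055*e+y*f+[0,0,.016 if y>-.1 else .012]))
E
```

```text
[0.52996631 0.19291766 0.23108745] [ 2.06394052e+00  2.36821329e+00 -7.21645442e-04] 0.699077449792289 0.85
[0.51940971 0.27510371 0.37413171]
-0.052 [248.73035136 160.30718265]
-0.0685 [248.74745212 180.32174703]
-0.0847 [248.76359795 199.21867057]
-0.148 [248.83482217 264.18029933]
```

View pics/w.png

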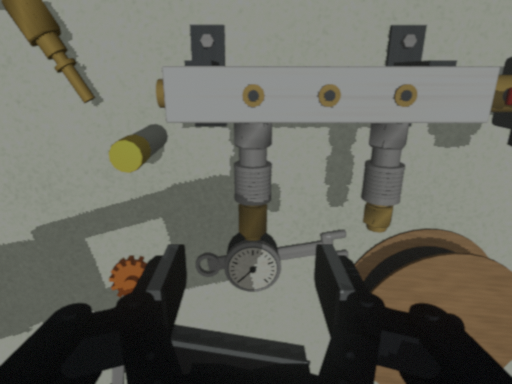

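The wrist view shows the near sleeve centred at u≈253, rows 163–203, and the dial at (253,268). That is about 4 px right of and 4 px below the prediction, or roughly 3 mm. I'll split the difference (+2 mm, −2 mm), descend, and look again.

drive_tool(series=[[70, [2, -2, -38], [0, 0, 0]], [70, [0, 0, -38], [0, 0, 0]], [70, [0, 0, -38], [0, 0, 0]], [70, [0, 0, -38], [0, 0, 0]], [70, [0, 0, 0], [0, 0, 0]], [70, [0, 0, 0], [0, 0, 0]]])

```text
time: 1.65
ee_pos: [0.5331, 0.1905, 0.0803]
tcp_rot: [2.066, 2.366, 0.001]
ft_force: [-0.2, -1.0, 0.9]
opening: 0.699
grasp_force: 0.0
```

```bash
python3 - <<'E'
from h import *
s=env.sense();print(s['ee_pos'],s['ft_force'])
snap('wrist','w2')
e=np.array([.991,.1357,0]);p=np.array(s['ee_pos'])
print(proj('wrist',p),proj('wrist',p+[0,0,.037]))
E
```

```text
[0.53305147 0.19054406 0.08031699] [-0.20586043 -1.03216025  0.92966157]
[248.1215567  254.46296412] [247.86145601 304.70982595]
```

View pics/w2.png

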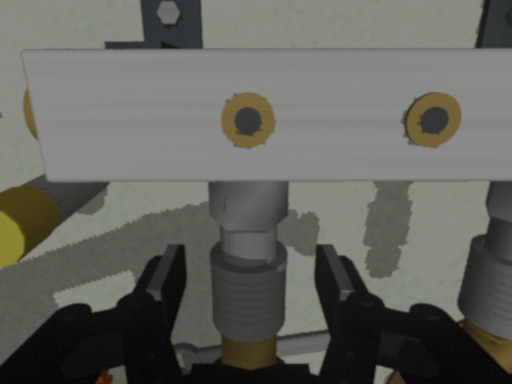

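The sleeve is centred between the fingers, at u≈248 against 250. Its top runs from about row 242 to 339. I'll check the lengthwise placement.

```bash
python3 - <<'E'
from h import *
p=np.array(env.sense()['ee_pos']);f=np.array([-.1357,.991,0])
for v in(182,242,339):print(v,(onz('wrist',248,v,.116 if v>200 else .12)-p)@f)
E
```

```text
182 0.04934050136639606
242 0.02551450718483979
339 -0.017709767989012127
```

The sleeve's middle is within about 1.5 mm of the tool, so I'll close.

drive_tool(series=[[10, [0, 0, 0], [0, 0, 0]], [10, [0, 0, 0], [0, 0, 0]], [10, [0, 0, 0], [0, 0, 0]], [10, [0, 0, 0], [0, 0, 0]], [10, [0, 0, 0], [0, 0, 0]], [10, [0, 0, 0], [0, 0, 0]]], force=60)

```text
time: 2.45
ee_pos: [0.5323, 0.1911, 0.0807]
tcp_rot: [2.065, 2.367, 0.001]
ft_force: [-3.8, -2.2, 9.9]
opening: 0.352
grasp_force: 59.1
```

drive_tool(series=[[10, [-0.4, 3, 0], [0, 0, 0]], [10, [-0.4, 2, 0], [0, 0, 0]], [10, [-0.3, 2, 0], [0, 0, 0]], [10, [0, 0, 0], [0, 0, 0]]])

```text
time: 2.95
ee_pos: [0.5314, 0.1973, 0.0807]
tcp_rot: [2.063, 2.367, 0.0]
ft_force: [-1.1, -6.7, 9.4]
opening: 0.352
grasp_force: 59.2
```

Moved about 6 mm back with the spring force rising. I'll continue to the stop.

drive_tool(series=[[10, [-0.2, 1.5, 0], [0, 0, 0]], [10, [-0.2, 1.5, 0], [0, 0, 0]], [10, [-0.1, 1, 0], [0, 0, 0]], [10, [0, 0, 0], [0, 0, 0]]])

```text
time: 3.45
ee_pos: [0.5311, 0.2001, 0.0807]
tcp_rot: [2.062, 2.367, -0.002]
ft_force: [0.8, -14.3, 11.3]
opening: 0.354
grasp_force: 59.3
```

```bash
python3 - <<'E'
from h import *
b=snap('side','b2')
c=b[230:370,170:340]; cv2.imwrite('pics/c2.png',cv2.resize(np.hstack([np.load('b.npy')[230:310,250:310],b[230:310,250:310]]),None,fx=6,fy=6,interpolation=cv2.INTER_CUBIC)[:,:,::-1])
s=np.load('b.npy')
E
```

```text
(no output)
```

View pics/c2.png

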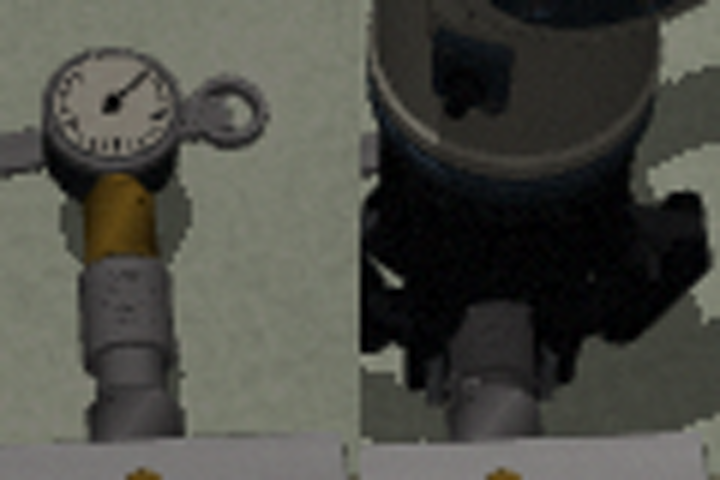

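The sleeve is against its shoulder: 9 mm moved, 14 N felt. I'll let go, rise and step back to see the gauge.

drive_tool(series=[[70, [0, 0, 0], [0, 0, 0]], [70, [0, 0, 0], [0, 0, 0]], [70, [0, 0, 0], [0, 0, 0]], [70, [0, 0, 35], [0, 0, 0]], [70, [0, 0, 35], [0, 0, 0]], [70, [7, -50, 30], [0, 0, 0]], [70, [0, 0, 0], [0, 0, 0]], [70, [0, 0, 0], [0, 0, 0]]])

```text
time: 4.5
ee_pos: [0.5372, 0.1521, 0.179]
tcp_rot: [-2.066, -2.366, -0.0]
ft_force: [0.0, 1.0, -0.8]
opening: 0.695
grasp_force: 0.0
```

```bash
python3 - <<'E'
from h import *
s=env.sense();print(s['ee_pos'],s['ft_force'])
w=snap('wrist','w3');p=np.array(s['ee_pos'])
f=np.array([-.1357,.991,0])
for y in(-.06,-.035,-.014,0,.014,.04):print(y,proj('wrist',np.r_[p[:2],.111]+y*f))
E
```

```text
[0.53715457 0.15210142 0.17904814] [ 0.04988884  1.00601628 -0.83218416]
-0.06 [249.58877426 279.94329828]
-0.035 [249.59154312 249.42237978]
-0.014 [249.5940189  222.13213453]
0 [249.595752   203.02842726]
0.014 [249.59755587 183.14450836]
0.04 [249.60110908 143.97781597]
```

View pics/w3.png

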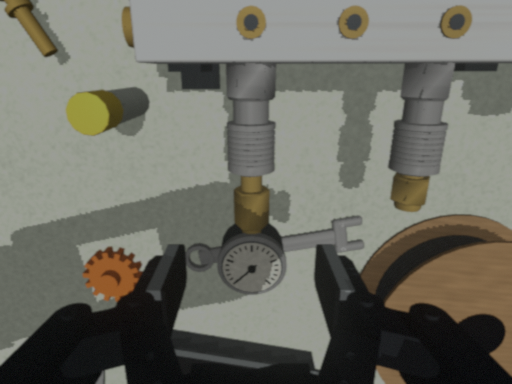

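The wrist view shows that the gauge has popped out: bare plug shows at rows 177–192, the hex runs 193–230 at u≈252, and the sleeve is forward again. The hex centre is about 7 mm towards −y and 1.5 mm towards +x of the tool. I'll grip it.

drive_tool(series=[[70, [2.4, -6.7, -31], [0, 0, 0]], [70, [0, 0, -30], [0, 0, 0]], [70, [0, 0, -30], [0, 0, 0]], [70, [0, 0, 0], [0, 0, 0]], [5, [0, 0, 0], [0, 0, 0]], [5, [0, 0, 0], [0, 0, 0]], [5, [0, 0, 0], [0, 0, 0]], [5, [0, 0, 0], [0, 0, 0]], [5, [0, 0, 0], [0, 0, 0]], [5, [0, 0, 0], [0, 0, 0]]], force=50)

```text
time: 5.8
ee_pos: [0.5398, 0.1454, 0.0893]
tcp_rot: [2.065, 2.367, 0.001]
ft_force: [-3.7, -0.8, 6.5]
opening: 0.245
grasp_force: 49.4
```

drive_tool(series=[[5, [1.4, -10, 0], [0, 0, 0]], [5, [2, -15, 0], [0, 0, 0]], [5, [2, -15, 0], [0, 0, 0]], [5, [2, -15, 0], [0, 0, 0]], [5, [2, -15, 0], [0, 0, 0]], [5, [1.4, -10, 0], [0, 0, 0]], [5, [0, 0, 0], [0, 0, 0]], [5, [0, 0, 0], [0, 0, 0]]])

```text
time: 6.8
ee_pos: [0.5506, 0.0655, 0.0883]
tcp_rot: [-2.065, -2.367, -0.0]
ft_force: [-0.1, -0.3, -1.5]
opening: 0.247
grasp_force: 48.6
```

```bash
python3 - <<'E'
from h import *
b=snap('side','b3');w=snap('wrist','w4')
cv2.imwrite('pics/e.png',np.hstack([cv2.resize(b,(400,300)),cv2.resize(w,(400,300))])[:,:,::-1])
E
```

```text
(no output)
```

View pics/e.png

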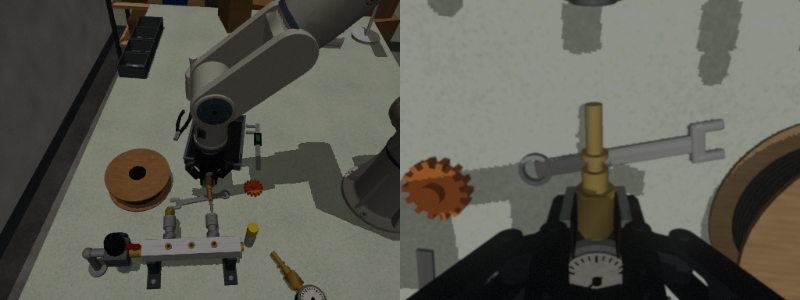

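The gauge is held with its plug clear, and the sleeve is forward. Now the tray pose, from the rim corners.

```bash
python3 - <<'E'
from h import *
A=np.array([onz('scene',*q,.034) for q in((158,216.2),(241.7,199.1),(264.8,236.5),(169.4,258.7))])
B=np.array([onz('side',*q,.034) for q in((314,147.5),(307.8,208.9),(235,202.3))])
print(A.round(3),A.mean(0).round(3));print(B.round(3),((B[0]+B[2])/2).round(3))
for P in(A[1]-A[0],A[2]-A[3],B[1]-B[0]):print(np.linalg.norm(P),np.degrees(np.arctan2(-P[0],P[1])))
E
```

```text
[[ 0.443 -0.298  0.034]
 [ 0.462 -0.057  0.034]
 [ 0.65  -0.071  0.034]
 [ 0.628 -0.309  0.034]] [ 0.546 -0.184  0.034]
[[ 0.434 -0.296  0.034]
 [ 0.451 -0.063  0.034]
 [ 0.64  -0.066  0.034]] [ 0.537 -0.181  0.034]
0.24134206277542092 -4.6090773551198225
0.23891745354484703 -5.308141427340682
0.23366562569108226 -4.031838255529573
```

drive_tool(series=[[5, [0, 0, 15], [0, 0, 0]], [5, [0, -15, 15], [0, 0, 0]], [5, [-1, -30, 0], [0, 0, -4]], [5, [-2, -40, 0], [0, 0, -4]], [5, [-2, -40, 0], [0, 0, -4.6]], [5, [-2, -40, 0], [0, 0, 0]], [5, [-1, -40, 0], [0, 0, 0]], [5, [-1, -25, 0], [0, 0, 0]], [5, [0, -15, 0], [0, 0, 0]], [5, [0, 0, 0], [0, 0, 0]], [5, [0, 0, 0], [0, 0, 0]]])

```text
time: 8.28
ee_pos: [0.5416, -0.1791, 0.1184]
tcp_rot: [-2.312, -2.127, -0.0]
ft_force: [-0.4, -0.6, -1.9]
opening: 0.245
grasp_force: 48.8
```

```bash
python3 - <<'E'
from h import *
s=env.sense();p=np.array(s['ee_pos']);print(p,s['grasp_force'])
w=snap('wrist','w5');a=snap('scene','a5')
cv2.imwrite('pics/f.png',np.hstack([cv2.resize(a[150:290,130:300],(400,330)),cv2.resize(w,(400,330))])[:,:,::-1])
y=np.radians(-4.8);e=np.array([np.cos(y),np.sin(y)]);f=np.array([-e[1],e[0]])
for i in(-1,1):
  for n in('wrist','scene'):print(n,i,proj(n,np.r_[np.array([.541,-.183])+i*.095*e+.12*f,.034]))
E
```

```text
[ 0.54155921 -0.17906277  0.11844674] 48.76536726951599
wrist -1 [91.73412415 14.12158087]
scene -1 [241.41327871 198.0001974 ]
wrist 1 [405.95978993  14.64634892]
scene 1 [264.10276695 235.62747883]
```

View pics/f.png

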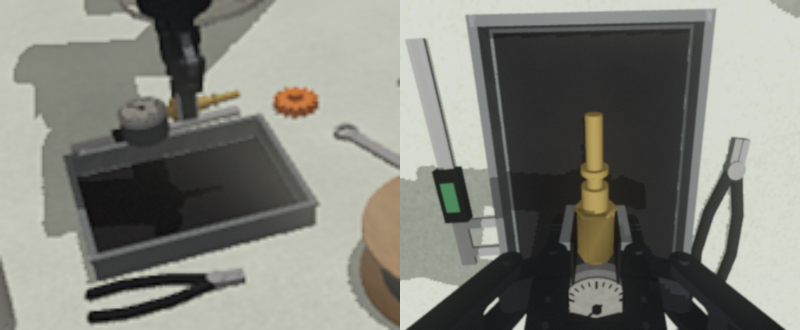

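The tray rim corners appear at wrist (87,17) and (402,12), within about 3 mm of the prediction, and the gauge is centred over the tray. I'll lower it.

drive_tool(series=[[5, [0, 0, -25], [0, 0, 0]], [5, [0, 0, -25], [0, 0, 0]], [5, [0, 0, -25], [0, 0, 0]], [5, [0, 0, -15], [0, 0, 0]], [5, [0, 0, -7], [0, 0, 0]], [5, [0, 0, 0], [0, 0, 0]], [5, [0, 0, -2], [0, 0, 0]], [5, [0, 0, 0], [0, 0, 0]]])

```text
time: 9.38
ee_pos: [0.5423, -0.1797, 0.0203]
tcp_rot: [2.312, 2.126, 0.002]
ft_force: [-1.3, 3.3, 5.1]
opening: 0.244
grasp_force: 49.6
```

drive_tool(series=[[5, [0, 0, -1], [0, 0, 0]], [5, [0, 0, 0], [0, 0, 0]]])

```text
time: 9.62
ee_pos: [0.5428, -0.1798, 0.0197]
tcp_rot: [2.311, 2.125, 0.002]
ft_force: [-0.2, 4.3, 7.9]
opening: 0.245
grasp_force: 49.7
```

```bash
python3 - <<'E'
from h import *
s=env.sense();print(s['ee_pos'],s['ft_force'],s['ft_torque'])
a=snap('scene','a6')
cv2.imwrite('pics/g.png',cv2.resize(a[165:265,150:275],(750,600),interpolation=cv2.INTER_CUBIC)[:,:,::-1])
E
```

```text
[ 0.54281895 -0.1797711   0.01970407] [-0.15974036  4.31317645  7.8852414 ] [ 0.16684183  0.09919116 -0.05154479]
```

View pics/g.png

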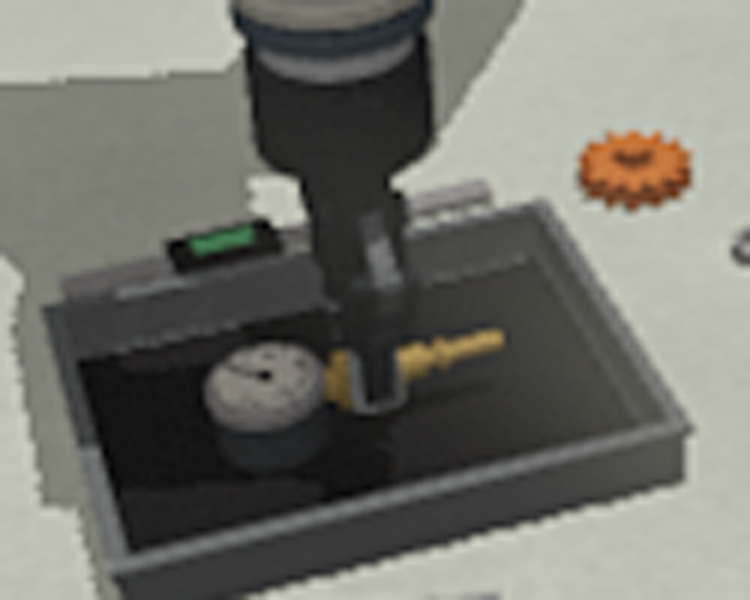

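The gauge is inside the tray, dial at crop (265,375), but the case's rear edge touches first, so it droops about 5° in the grip. I'll tilt the tool to level it and go on down.

drive_tool(series=[[5, [0, 0, 0], [-2.5, 0.2, 0]], [5, [0, 0, -1], [-2.5, 0.2, 0]], [5, [0, 0, -2], [0, 0, 0]], [5, [0, 0, 0], [0, 0, 0]]])

```text
time: 10.18
ee_pos: [0.5421, -0.1794, 0.0161]
tcp_rot: [2.268, 2.085, -0.097]
ft_force: [-1.0, 5.3, 6.7]
opening: 0.245
grasp_force: 50.1
```

drive_tool(series=[[5, [0, 0, -1], [0, 0, 0]], [5, [0, 0, -1], [0, 0, 0]], [5, [0, 0, 0], [0, 0, 0]]])

```text
time: 10.55
ee_pos: [0.5423, -0.1792, 0.0156]
tcp_rot: [2.268, 2.084, -0.096]
ft_force: [-5.3, 10.4, 26.3]
opening: 0.245
grasp_force: 52.7
```

The contact is stiff now (26 N), so the case back is flat on the floor. I'll ease off 1 mm, open and lift.

drive_tool(series=[[5, [0, 0, 1.3], [0, 0, 0]], [5, [0, 0, 0], [0, 0, 0]], [30, [0, 0, 0], [0, 0, 0]], [50, [0, 0, 0], [0, 0, 0]], [60, [0, 0, 0], [0, 0, 0]], [60, [0, 0, 0], [0, 0, 0]], [60, [0, 0, 20], [0, 0, 0]], [60, [0, 0, 40], [0, 0, 0]], [60, [0, 0, 60], [0, 0, 0]], [60, [0, 0, 60], [0, 0, 0]], [60, [0, 0, 0], [0, 0, 0]], [60, [0, 0, 0], [0, 0, 0]]], force=20)

```text
time: 12.05
ee_pos: [0.5412, -0.1796, 0.1941]
tcp_rot: [2.268, 2.085, -0.099]
ft_force: [0.1, -0.2, -0.0]
opening: 0.6
grasp_force: 0.0
```

```bash
python3 - <<'E'
from h import *
a=snap('scene','a7');b=snap('side','b7')
cv2.imwrite('pics/k.png',np.hstack([cv2.resize(a[165:265,150:275],(450,360)),cv2.resize(b[225:345,200:315],(345,360))])[:,:,::-1])
E
```

```text
(no output)
```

View pics/k.png

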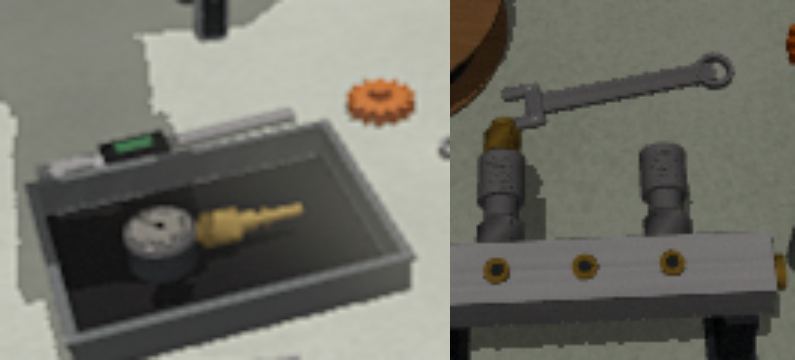

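The gauge lies face up and flat in the tray, dial at crop (158,225). The near sleeve is forward at (662,175), the blank is untouched at (502,135), and the robot is clear. I'll hand in.

```bash
python3 -c "
from rig import env
print(env.close_job())"
```

```text
the job is handed in; nothing more can be done
None
```

The gauge is off the near coupling and lies face up in the grey tray, the sleeve is forward, the blanking plug and its coupling were left alone, and the job is handed in; no verdict was returned.

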